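# Pin the spacer pack of the tile press

## Task

Line up the holes of the three loose spacer boards lying on the press bed, then take the steel locking pin from its holder block and put it down through all three boards into the bush hidden beneath them, fully home with its wooden head down on the top board, and let go. The bush sits somewhere along the slot under the boards and can only be found by feel: drag the pin and the boards along the slot under light downward pressure until the pin drops in. Never force the pin (keep its contact forces under 25 N), and leave the cup, the jug, the lid and the stamp beside the work where they stand.

Things in the scene. Friction and masses are not known exactly. Their poses are not given: they have to be found in the camera images.
- bed: Fixed wooden press bed, 100 (x) x 160 (y) x 48 mm. Origin: centre of its underside, z up. Floor top 30 mm above the origin, 4 mm thick. Two rails (14 mm thick, 48 mm high, inner faces at x = +-36 mm) run along y, so the boards slide only along y (1 mm play each side); both y ends are open above the floor. A slot in the floor runs along y (see bed_slot).
- bed_slot (a point): Middle of the floor's slot (16 mm wide in x, 41 mm long in y), level with the floor, 6.5 mm to +y of the bed's middle. Under it a fixed steel bush plate, top 25.5 mm above the bed's origin, 21.5 mm thick, has one 14 mm bore (1.5 mm chamfer) at the bed's x = 0. The boards hide it; its y in the bed frame differs every time, +1 to +19 mm. It is not measured and cannot be moved.
- board_low: Lowest of three equal plywood spacer boards, 70 (x) x 52 (y) x 12 mm, 90 g, with a vertical 14.5 mm through hole in its centre. Loose, flat on the bed's floor between the rails, axes parallel to the bed's. Origin: centre of its underside. The boards start staggered along the bed's y, centres at -12 to +2 mm.
- board_mid: Middle spacer board, same size, lying on board_low. Origin: centre of its underside, on the axis of its hole.
- board_top: Top spacer board, same size, lying on board_mid; its upper face is 66 mm above the bed's origin. Origin: centre of its underside, on the axis of its hole.
- holder: Fixed dark wooden holder block, 60 x 60 x 32 mm, with a 15 mm hole, 26 mm deep, in its middle, in which the pin stands. Origin: centre of its underside, on the table.
- pin: Loose steel locking pin, 120 g: shank 12 mm diameter, 58 mm long, lowest 4 mm tapering to 9.5 mm; on top a round wooden head, 26 mm diameter, 32 mm high. Origin: lower tip, z up the shank. At the start it stands upright in the holder, tip 6 mm above the table.
- pin_shoulder (a point): Centre of the flat underside of the pin's head, 58 mm above its tip; fully home it rests on the top board (tip then 8 mm above the bed's origin). With the pin through the boards but on the bush plate beside the bore, the tip is 25.5 mm above the bed's origin and this shoulder stands 17.5 mm above the top board.
- cup_1: Bystander: white cup with handle, 69x100x76 mm, standing beside the work. Origin: at its underside.
- creamer_2: Bystander: white jug with handle, 68x104x86 mm. Origin: at its underside.
- pot_lid_1: Bystander: white pot lid with knob, 68 mm diameter, 41 mm high. Origin: at its underside.
- stamp_1: Bystander: upright terracotta-coloured clay stamp, 21x21x56 mm. Origin: at its underside.
Mind the look-alikes: they are no part of the job. What is shaped like the board_mid but turquoise is not meant.

How it is judged (in metres and radians):
At the end, for the whole second after the job is handed in: Pin at rest in the bush, upright within 0.08 rad; its tip in the bed frame: z under 10.5 mm (8 is home), x within 4 mm, y -3 to +23 mm; top board's underside 52 to 57 mm above the bed's origin; board holes within 4 mm of the pin's tip in plan (top board 6 mm) (z of pin in the frame of bed below 0.0105 m and x of pin in the frame of bed between -0.004 and 0.004 m and y of pin in the frame of bed between -0.003 and 0.023 m and angle between pin's own z axis and vertical below 0.08 rad and horizontal distance between each of board_low, board_mid and pin below 0.004 m and horizontal distance between board_top and pin below 0.006 m and z of board_top in the frame of bed between 0.052 and 0.057 m and linear speed of pin below 0.02 m/s); the robot touches nothing.
It fails at once if the pin is forced: more than 25 N between pin and bed or bush (contact force between pin and bed above 25 N).
It fails at once if the pin is forced: more than 25 N between pin and a board (contact force between pin and board_low above 25 N or contact force between pin and board_mid above 25 N or contact force between pin and board_top above 25 N).
It fails at once if a bystander is moved by more than 20 mm (distance of any of cup_1, creamer_2, pot_lid_1, stamp_1 from where it was at the start of the episode above 0.02 m).
It also fails if it takes over 67 s, if anything falls off the work surface, if the arm or the gripper's body presses on something with over 40 N, if the wrist force passes 120 N, or if a joint passes its speed limit or range.

## Robot

A 7-joint arm with a two-finger parallel gripper is mounted at the origin on a cart in front of the work surface, level with it; the furniture and walls round the work are solid. World frame = base frame: x ahead of the robot, y to its left, z up, the work surface at z = 0. Lengths are in mm, angles in rad, forces in N, time in s.
With the tool pointing down it reaches from about 400 to 875 mm from the base axis. Payload 4.4 kg.
Tool frame: the origin (TCP) lies midway between the tips of the shut fingers; the grasp point (between the pads) lies ctrl.grip_depth behind it (ctrl.grip_depth is the distance from the TCP to the grasp point, in mm); z points along the fingers, y is the line along which they close (so a half turn about z gives the same grasp; the last joint's range is limited). The gripper opens to 85 mm and grips with 20 to 120 N. Pads are 22 mm wide; open, the fingers measure 114 mm over their backs; the gripper's body (76 mm by 85 mm) begins 54 mm behind the grasp point. The pads swing forward as they close: fully open they stand 13 mm farther back than shut.
Start: joints at [-1.261, 0.628, 0.038, 1.517, -0.027, 0.996, -0.02], TCP at [238.538, 604.663, 231.313] pointing down, gripper open.
Joint ranges: [-3.06, 3.06], [-0.37, 2.12], [-1.25, 1.32], [0.18, 2.47], [-1.1, 4.24], [0.23, 1.98], [-2.94, 2.94]. Speed limits (rad/s): [2.57, 2.57, 3.14, 3.14, 3.14, 3.14, 3.14].

## Interface

Orientations are given as [roll, pitch, yaw] about the fixed x, y, z axes, in that order (R = Rz(yaw) Ry(pitch) Rx(roll)).
In Python, from cell import ctrl gives the robot as it stands.
- The arm moves only by the tool carry_out, never from a script. Its argument "deltas" is one flat list of numbers, 7 for each row, row after row: the turn, a rotation vector about the tool's x, y, z in degrees, then the shift along the tool's x, y, z in m, then the closure, from -1 (fully open) to 1 (shut). In form: [wx, wy, wz, dx, dy, dz, claw, wx, wy, wz, dx, dy, dz, claw, ...]. A call has 1 to 12 rows; each row shifts and turns the commanded pose from where the row before left it, along the tool's axes as they then stand; what a row does not reach is not made up. A row lasts 1/8 s, in which the tool goes at most 62.5 mm and 10.7 degrees, less where a joint would pass 70% of its speed; a pose out of reach is approached as far as the arm can. A call with a gripper value outside its range is refused whole. The fingers move at their own pace and stop on an object; the grip force is fixed at half the most. Time passes only in rows, so rows that do not move let the fingers close. It gives the time, the measured TCP pose, the force, the opening and the grip force at its end, in the units of the state.
- ctrl.read_state(): the state, without advancing time (a new reading comes with each control period).
- ctrl.get_image(name): name is "side" or "top" or "wrist"; returns the picture (480x640x3 uint8, red, green, blue); there is no depth.
- ctrl.calibration(name): a dict with "mtx" (3x3 intrinsics, pixels), "R" (3x3) and "t" (3): a world point X has camera coordinates R X + t. Camera axes: x right, y down, z forward; pixel columns grow to the right and rows downward; lengths in mm; the calibration is good to about 2 mm. The wrist camera is an equidistant fisheye: a pixel r from the principal point sees the ray r / f radians off the axis. A picture is of the moment at which its call begins: read the wrist's pose just before it. calibration takes no time and is no camera call; for the wrist camera it gives the pose at the moment of the call.
- ctrl.finish_job(): hands the job in; it is judged then, once.
The state is a dict: "clock": time; "qpos": joint angles; "qd": joint speeds; "tau": joint torques, N m; "eef_pos": TCP position; "tool_rot": TCP orientation; "force": force on the tool from outside, world axes, zero at the start; "torque": the same for the moment, N m; "width": finger opening in mm; "gripper_force": force on a finger pad.
Only numpy, scipy, OpenCV 4.12 (cv2) and the standard library are available. Lean on these libraries where they do the work, as an engineer would, in place of code of your own. Each camera call takes 0.05 s, during which the arm holds its last target. There are 200 camera calls.

## Working session

There is one attempt and no reset: what is moved stays moved. The work goes in short steps, Python scripts to look and compute and a tool call to move; the robot and the scene stay as the last step left them, time stands still between calls to the robot, and variables do not carry over. Pictures are saved under pics/ and viewed, at most 10 in all, crops included, and the job is handed in when it is done.

Besides the shell and the picture viewer there is one more tool, called after "Request:" as name(argument=value, ...), one argument or row to a line, values as JSON. carry_out: Moves the arm, as the interface text tells. Its arguments: {"type":"object","properties":{"deltas":{"type":"array"}},"required":["deltas"]}

```bash
mkdir -p pics; ls
python3 - <<'E'
from cell import ctrl
import cv2,numpy as np
s=ctrl.read_state();print(s,ctrl.grip_depth)
for n in("side","top"):
    im=ctrl.get_image(n);cv2.imwrite(f"pics/{n}0.png",im[:,:,::-1]);c=ctrl.calibration(n);print(n,c)
E
```

```text
pics
{'clock': 0.0, 'qpos': array([-1.26077809,  0.62934421,  0.03839932,  1.51834183, -0.02699823,
        0.99630503, -0.02000275]), 'qd': array([ 3.54749983e-05,  4.28303027e-04,  1.91876285e-04, -1.44492882e-03,
       -8.31242681e-04,  4.52216362e-04,  1.07057656e-03]), 'tau': array([ 3.94287918e-04, -5.63410378e+01,  1.22645214e+00, -1.93439037e+01,
        1.10188918e-02,  1.06129205e-02,  1.55254710e-06]), 'eef_pos': array([238.29649644, 604.08412184, 230.39792081]), 'tool_rot': array([-3.13971076e+00,  6.97481131e-07,  2.76580771e+00]), 'force': array([-0.42467013, -0.264832  ,  0.55490271]), 'torque': array([ 0.01824849,  0.02397398, -0.01506448]), 'gripper_force': 0.0, 'width': 85.28089012916733} 18.700000000000003
side {'mtx': array([[563.66170014,   0.        , 317.68927129],
       [  0.        , 563.66170014, 244.61348987],
       [  0.        ,   0.        ,   1.        ]]), 'R': array([[ 0.82720258, -0.56188616, -0.00445372],
       [-0.37662447, -0.54854539, -0.74649311],
       [ 0.41700108,  0.61917841, -0.66537824]]), 't': array([-401.85704271,  296.02734624,  632.54590982])}
top {'mtx': array([[530.12731645,   0.        , 315.900641  ],
       [  0.        , 530.12731645, 223.0152855 ],
       [  0.        ,   0.        ,   1.        ]]), 'R': array([[-0.00877386, -0.99983307,  0.01602675],
       [-0.98802009,  0.00619845, -0.15420081],
       [ 0.15407573, -0.01718769, -0.98790954]]), 't': array([ 55.46052084, 543.62391817, 962.41724661])}
```

View pics/side0.png

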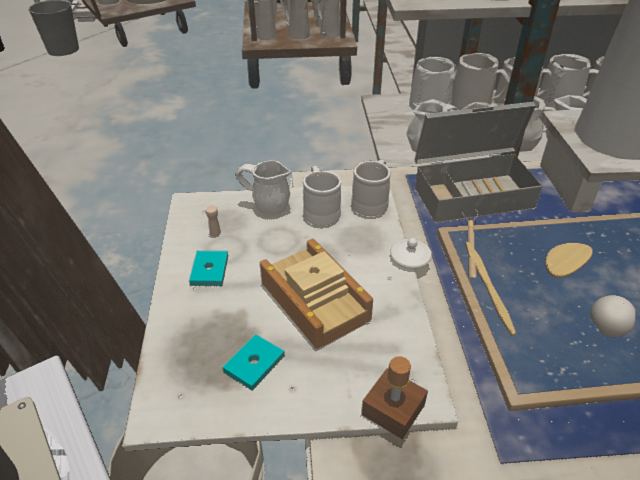

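View pics/top0.png

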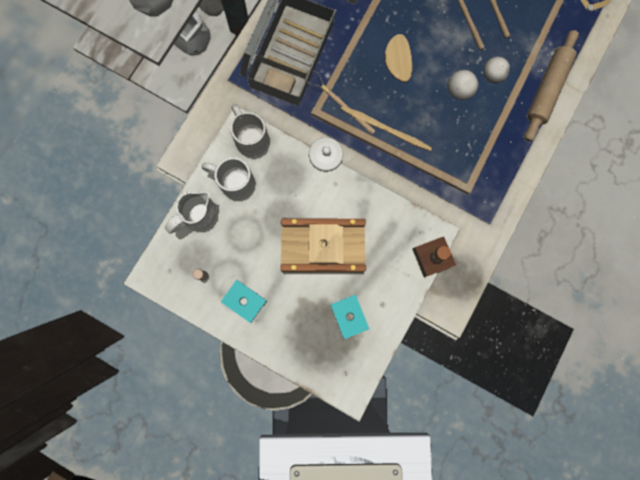

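The side view shows the bed with its stack at about (315,275) and the pin standing in the dark holder, head at (399,371). The top view has the bed at (323,245) and the pin head at (441,254).

Things that could be mistaken:
- **For the pin:** the orange-brown head (399,371), or the terracotta stamp (212,221).
- **For the boards:** the plywood stack (315,272), or the turquoise plates (208,268) and (254,361).

My choice is the head in the holder and the plywood stack.

```bash
cat > h.py <<'E'
import cv2,numpy as np
from cell import ctrl
def ray(cal,uv):
    d=np.linalg.inv(cal["mtx"])@np.array([*uv,1.]); R=cal["R"]
    return -R.T@cal["t"], R.T@d/np.linalg.norm(d)
def plane(cal,uv,z):
    o,d=ray(cal,uv); return o+d*(z-o[2])/d[2]
def tri(rs):
    A=0;b=0
    for o,d in rs:
        P=np.eye(3)-np.outer(d,d);A=A+P;b=b+P@o
    x=np.linalg.solve(A,b); return x,[np.linalg.norm(np.cross(x-o,d)) for o,d in rs]
E
python3 - <<'E'
from h import *
S=cv2.imread("pics/side0.png");T=cv2.imread("pics/top0.png")
a=cv2.resize(S[230:350,250:385],None,fx=3,fy=3,interpolation=3);b=cv2.resize(T[205:285,270:380],None,fx=3.5,fy=3.5,interpolation=3)
c=cv2.resize(S[350:440,355:435],None,fx=3,fy=3,interpolation=3);d=cv2.resize(T[230:285,405:465],None,fx=4,fy=4,interpolation=3)
o=np.zeros((600,800,3),np.uint8)
for im,x,y in((a,0,0),(b,410,0),(c,0,0+365),(d,410,365)):
    h=min(im.shape[0],600-y);o[y:y+h,x:x+im.shape[1]]=im[:h,:390]if x else im[:h]
cv2.imwrite("pics/crop1.png",o)
for n,im,box in(("side",S,(350,440,355,435)),("top",T,(230,285,405,465))):
    y0,y1,x0,x1=box;h=cv2.cvtColor(im[y0:y1,x0:x1],40)
    m=((h[...,0]>5)&(h[...,0]<20)&(h[...,1]>110)&(h[...,2]>120)).astype(np.uint8)
    k,l,st,ce=cv2.connectedComponentsWithStats(m)
    for i in range(1,k):
        if st[i,4]>15:print(n,st[i]+[x0,y0,0,0,0],ce[i]+[x0,y0])
E
```

```text
side [390 357  20  17 270] [399.7        364.98888889]
side [380 369   8  14  46] [384.60869565 375.97826087]
side [403 380  23  20 215] [413.59069767 390.42790698]
side [363 390  44  35 323] [381.88854489 406.05572755]
side [391 407  19  12  57] [399.96491228 411.98245614]
top [438 246  13  13 130] [443.52307692 252.16923077]
```

View pics/crop1.png

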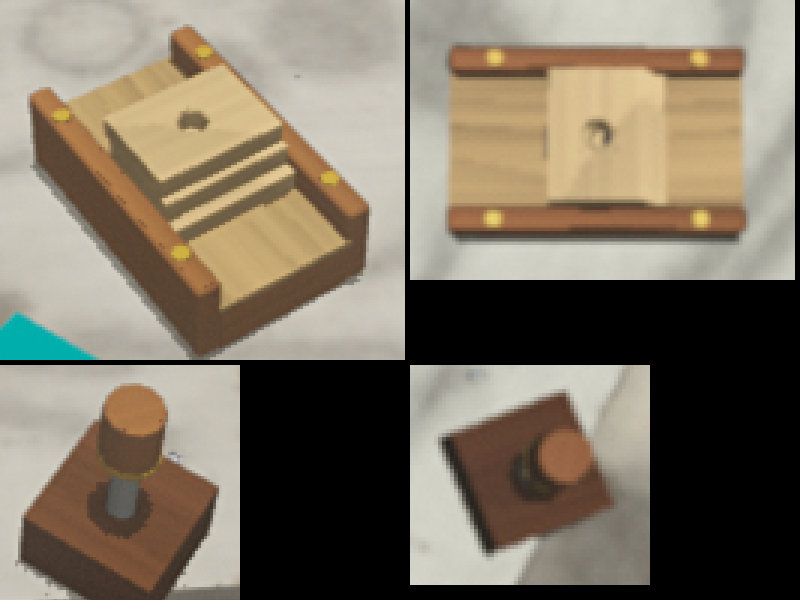

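Close crop confirms: the brass-ringed wooden head on a steel shank in the dark holder is the pin, with its head top at side (400,365) and top (444,252.8). The plywood stack is staggered toward world −y going down, and the four brass studs give the bed pose.

Run:
```python
from h import *
cs,ct=ctrl.calibration("side"),ctrl.calibration("top")
P=dict(head=((400,365),(444,252.75)),hole=((314.3,270.3),(323.7,243)),s1=((318,247),(294.3,221.6)),s2=((360,289.3),(352.9,221.6)),s3=((270.3,268.7),(294,267.3)),s4=((310.3,314.3),(353.1,267.3)))
r={}
for k,(a,b) in P.items():
    x,e=tri([ray(cs,a),ray(ct,b)]);r[k]=x;print(k,x.round(1),np.round(e,1))
print("bed",np.mean([r[f"s{i}"] for i in(1,2,3,4)],0))
# side: board corners/edges: top right-lower corner, mid, low (front -y,-x corners)
f=lambda u,v:(250+u/3,230+v/3)
for n,uv,z in(("top edge L",f(161,181),66),("top edge R",f(284,131),66),("mid L",f(163,203),54),("mid R",f(288,147),54),("low L",f(172,228),42),("low R",f(294,170),42)):
    print(n,plane(cs,uv,z).round(1))
# holder top corners
g=lambda u,v:(405+(u-410)/4,230+(v-365)/4)
C=[plane(ct,g(*q),32) for q in((447,437),(565,393),(613,505),(494,550))]
print(np.round(C,1),np.mean(C,0).round(1))
print(plane(ct,(444,252.75),96),plane(cs,(400,365),96),plane(cs,(314.3,270.3),66),plane(ct,(323.7,243),66))
w=ctrl.calibration("wrist");print(w)
```

```text
head [ 481.7 -176.7   93.8] [1.1 1.1]
hole [504.2  37.2  64.3] [1.1 1.1]
s1 [547.2  91.5  47.9] [1.3 1.3]
s2 [546.2 -18.8  47.8] [1. 1.]
s3 [461.1  92.5  47. ] [1.1 1.1]
s4 [460.3 -17.6  47.4] [1.2 1.2]
bed [503.72637613  36.89573644  47.53187787]
top edge L [469.5  10.5  66. ]
top edge R [536.6   4.8  66. ]
mid L [468.5   7.8  54. ]
mid R [539.1   4.4  54. ]
low L [469.2   1.3  42. ]
low R [539.5  -0.7  42. ]
[[ 496.2 -135.7   32. ]
 [ 516.9 -193.1   32. ]
 [ 463.3 -213.5   32. ]
 [ 442.4 -156.    32. ]] [ 479.7 -174.6   32. ]
[ 480.50519775 -175.50508032   96.        ] [ 481.58642538 -178.26484291   96.        ] [504.25861856  35.43200259  66.        ] [502.98636798  37.78080256  66.        ]
{'mtx': array([[371.64829954,   0.        , 321.05741852],
       [  0.        , 371.64829954, 239.56638598],
       [  0.        ,   0.        ,   1.        ]]), 'R': array([[ 0.36683932,  0.93028343, -0.00128337],
       [ 0.89061866, -0.35079908,  0.28937589],
       [ 0.26875139, -0.10729745, -0.95721468]]), 't': array([-648.42462224,  -38.59440854,  379.24527455])}
```

Request:
carry_out(
  deltas=[0,0,-10.5,0,0,0,-1,0,0,-10.5,0,0,0,-1,0,0,0,-0.026,-0.056,0,-1,0,0,0,-0.026,-0.056,0,-1,0,0,0,-0.026,-0.056,0,-1,0,0,0,-0.026,-0.056,0,-1,0,0,0,-0.026,-0.056,0,-1,0,0,0,-0.026,-0.056,0,-1,0,0,0,-0.026,-0.056,0,-1,0,0,0,-0.026,-0.056,0,-1,0,0,0,-0.026,-0.056,0,-1,0,0,0,-0.026,-0.056,0,-1],
)

```text
clock: 1.6
eef_pos: [493.8, 40.4, 231.2]
tool_rot: [3.141, -0.0, 3.132]
force: [0.4, 0.3, 0.1]
width: 85.8
gripper_force: 0.0
```

Request:
carry_out(
  deltas=[0,0,0,-0.01,-0.0055,0.02,-1,0,0,0,0,0,0.05,-1,0,0,0,0,0,0.05,-1,0,0,0,0,0,0.02,-1,0,0,0,0,0,0,-1],
)

```text
clock: 2.22
eef_pos: [501.8, 36.5, 89.7]
tool_rot: [-3.141, -0.004, 3.132]
force: [0.4, -0.3, 0.0]
width: 85.6
gripper_force: 0.0
```

Run:
```python
from h import *
print(ctrl.calibration("wrist"))
cv2.imwrite("pics/w1.png",ctrl.get_image("wrist")[:,:,::-1])
```

```text
{'mtx': array([[371.64829954,   0.        , 321.05741852],
       [  0.        , 371.64829954, 239.56638598],
       [  0.        ,   0.        ,   1.        ]]), 'R': array([[ 9.09176859e-03,  9.99958669e-01,  2.97438182e-05],
       [ 9.58331804e-01, -8.72178406e-03,  2.85524226e-01],
       [ 2.85512684e-01, -2.56741574e-03, -9.58371491e-01]]), 't': array([ -40.08418099, -477.45716776,  100.75621826])}
```

View pics/w1.png

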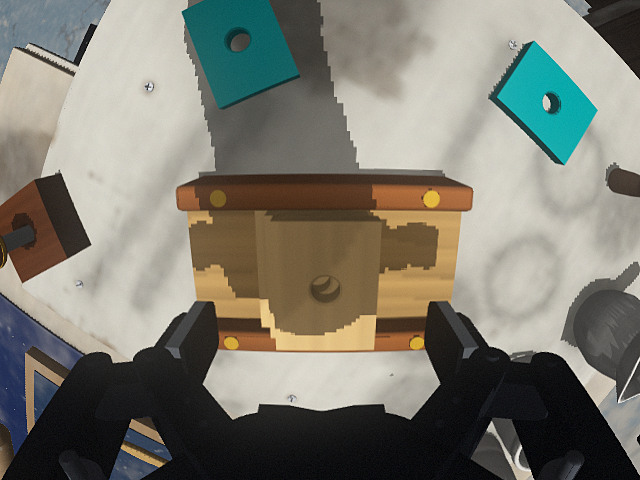

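The wrist view shows the stack between the open fingers, with the hole at (326,289). There is room on both sides to squeeze the boards flush along y.

Request:
carry_out(
  deltas=[0,0,0,-0.002,-0.001,0.03,-1,0,0,0,0,0,0.02,-1,0,0,0,0,0,0.009,-1,0,0,0,0,0,0,-1],
)

```text
clock: 2.78
eef_pos: [505.6, 35.8, 32.8]
tool_rot: [3.141, 0.001, 3.132]
force: [-0.5, -0.1, 0.1]
width: 85.5
gripper_force: 0.0
```

```bash
cat >> h.py <<'E'
def wray(cal,uv):
    K=cal["mtx"];p=np.array([(uv[0]-K[0,2])/K[0,0],(uv[1]-K[1,2])/K[1,1]]);r=np.hypot(*p)
    d=np.array([*(p/r*np.sin(r)),np.cos(r)]);R=cal["R"];return -R.T@cal["t"],R.T@d
def wplane(cal,uv,z):
    o,d=wray(cal,uv);return o+d*(z-o[2])/d[2]
E
python3 - <<'E'
from h import *
R=np.array([[ 9.09176859e-03,  9.99958669e-01,  2.97438182e-05],[ 9.58331804e-01, -8.72178406e-03,  2.85524226e-01],[ 2.85512684e-01, -2.56741574e-03, -9.58371491e-01]]);t=np.array([ -40.08418099, -477.45716776,  100.75621826])
c=dict(ctrl.calibration("wrist"));c["R"]=R;c["t"]=t
for uv,z in(((326,289),66),((218,199),48),((431,199),48),((232,343),48),((417,343),48),((261,300),66),((378,300),66)):print(uv,wplane(c,uv,z).round(1))
E
```

```text
(326, 289) [504.2  37.9  66. ]
(218, 199) [461.8 -17.5  48. ]
(431, 199) [462.8  93.   48. ]
(232, 343) [548.  -17.9  48. ]
(417, 343) [549.3  92.4  48. ]
(261, 300) [510.2   5.3  66. ]
(378, 300) [510.7  64.   66. ]
```

Request:
carry_out(
  deltas=[0,0,0,0,0,0,1,0,0,0,0,0,0,1,0,0,0,0,0,0,1,0,0,0,0,0,0,1,0,0,0,0,0,0,1],
)

```text
clock: 3.4
eef_pos: [506.0, 34.8, 33.5]
tool_rot: [-3.141, 0.002, 3.131]
force: [-1.2, -2.5, 8.2]
width: 51.1
gripper_force: 62.8
```

Request:
carry_out(
  deltas=[0,0,0,0,0,0,-1,0,0,0,0,0,0,-1,0,0,0,0,0,0,-1,0,0,0,0,0,-0.03,-1,0,0,0,0,0,-0.06,-1,0,0,0,0,0,-0.03,-1,0,0,0,0,0,0,-1],
)

```text
clock: 4.28
eef_pos: [506.9, 35.9, 154.5]
tool_rot: [3.141, 0.005, 3.132]
force: [-0.2, 0.6, 0.2]
width: 84.9
gripper_force: 0.0
```

Run:
```python
from h import *
import pickle
c=ctrl.calibration("wrist");w=ctrl.get_image("wrist")[:,:,::-1];s=ctrl.get_image("side")[:,:,::-1]
pickle.dump(c,open("c2.pkl","wb"));cv2.imwrite("pics/w2f.png",w);print(c["t"])
hc=c["R"]@np.array([505,36,66.])+c["t"];th=np.arctan2(np.hypot(hc[0],hc[1]),hc[2]);u=c["mtx"][:2,2]+371.6*th*hc[:2]/np.hypot(*hc[:2]);print(u)
x0,y0=int(u[0])-50,int(u[1])-50
a=cv2.resize(w[max(y0,0):y0+100,x0:x0+100],None,fx=4,fy=4,interpolation=3)
b=cv2.resize(s[230:350,250:350],None,fx=3.9,fy=3.9,interpolation=3)
o=np.zeros((480,800,3),np.uint8);o[:a.shape[0],:400]=a;o[:468,400:790]=b;cv2.imwrite("pics/crop2.png",o);print(x0,y0)
```

```text
[ -39.7319135  -500.83961274  156.41398315]
[322.46682532 240.89283954]
272 190
```

View pics/crop2.png

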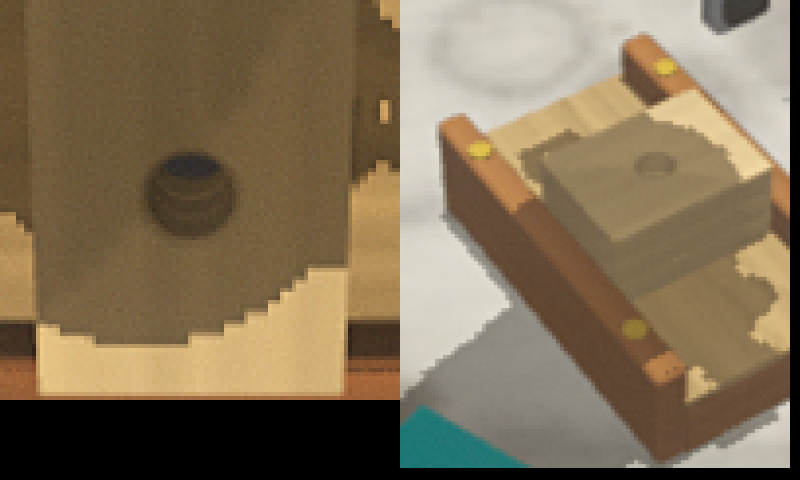

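Both views show the stack flush, and the three hole rims are concentric at wrist pixel (319.5,238.5). Going to the pin next.

Request:
carry_out(
  deltas=[0,0,0,0.006,-0.053,0,-1,0,0,0,0.006,-0.053,0,-1,0,0,0,0.006,-0.053,0,-1,0,0,0,0.006,-0.053,0,-1,0,0,0,0,0,0,-1,0,0,0,0,0,0,-1],
)

```text
clock: 5.12
eef_pos: [478.5, -175.4, 150.9]
tool_rot: [3.14, -0.003, 3.132]
force: [-0.5, 0.8, 0.2]
width: 85.5
gripper_force: 0.0
```

Run:
```python
from h import *
import pickle
print("hole",wplane(pickle.load(open("c2.pkl","rb")),(319.5,238.5),66))
c=ctrl.calibration("wrist");w=ctrl.get_image("wrist")[:,:,::-1]
print(ctrl.read_state()["eef_pos"]);pickle.dump(c,open("c3.pkl","wb"))
cv2.imwrite("pics/w3.png",w[150:400,200:450].repeat(2,0).repeat(2,1))
h=cv2.cvtColor(np.ascontiguousarray(w),40)
m=((h[...,0]>5)&(h[...,0]<20)&(h[...,1]>110)&(h[...,2]>100)).astype(np.uint8)
k,l,st,ce=cv2.connectedComponentsWithStats(m)
for i in range(1,k):
    if st[i,4]>200:print(st[i],ce[i],wplane(c,ce[i],96))
```

```text
hole [503.35306304  34.08514226  66.        ]
[ 478.85113554 -174.57293834  151.1879994 ]
[ 480  205  160   98 6864] [541.3738345  246.34003497] [470.78000959 -35.85737667  96.        ]
[342 240  30  30 621] [355.41223833 253.24637681] [ 473.12400518 -156.8163364    96.        ]
[573 250  19  34 203] [582.08374384 266.18226601] [485.86840051   3.98827462  96.        ]
[ 486  295  136   29 1122] [544.51871658 312.17201426] [518.8926595  -21.91779487  96.        ]
```

View pics/w3.png

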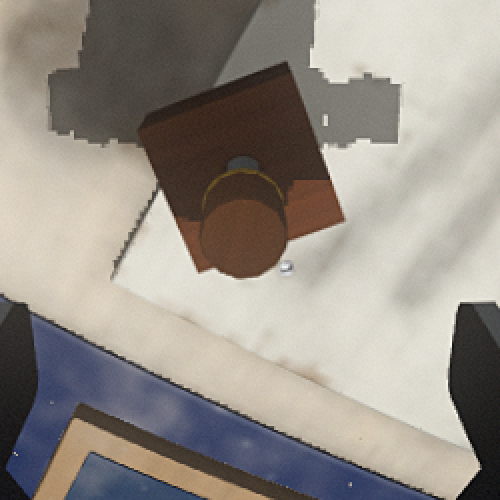

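The pin head top is at wrist pixel (322.5,269.5), centred between the open fingers.

Run:
```python
from h import *
import pickle
c=pickle.load(open("c3.pkl","rb"));print(wplane(c,(322.5,269.5),96)); print(ctrl.read_state()["eef_pos"])
r=[wray(c,(322.5,269.5)),ray(ctrl.calibration("top"),(444,252.75)),ray(ctrl.calibration("side"),(400,365))];print(tri(r))
```

```text
[ 482.72559376 -175.46975902   96.        ]
[ 478.85113554 -174.57293834  151.1879994 ]
(array([ 482.25460174, -176.23662553,   94.10770758]), [np.float64(1.364561626058052), np.float64(1.5699701411608258), np.float64(1.0998723188355408)])
```

Request:
carry_out(
  deltas=[0,0,0,-0.0038,-0.001,0.03,-1,0,0,0,0,0,0.03,-1,0,0,0,0,0,0.02,-1,0,0,0,0,0,0,-1,0,0,0,0,0,0,1,0,0,0,0,0,0,1,0,0,0,0,0,0,1,0,0,0,0,0,0,1,0,0,0,0,0,0,1,0,0,0,0,0,0,1,0,0,0,0,0,0,1],
)

```text
clock: 6.55
eef_pos: [483.6, -177.0, 73.1]
tool_rot: [3.142, 0.001, 3.132]
force: [0.0, 1.8, 5.5]
width: 24.0
gripper_force: 58.6
```

Request:
carry_out(
  deltas=[0,0,0,0,0,-0.02,1,0,0,0,0,0,-0.03,1,0,0,0,0,0,-0.03,1,0,0,0,-0.0045,0.053,-0.015,1,0,0,0,-0.0045,0.053,0,1,0,0,0,-0.0045,0.053,0,1,0,0,0,-0.0045,0.053,0,1,0,0,0,0,0,0,1,0,0,0,0,0,0.015,1,0,0,0,0,0,0,1],
)

```text
clock: 7.8
eef_pos: [501.6, 32.7, 150.8]
tool_rot: [-3.14, -0.003, 3.13]
force: [-0.6, -0.6, -1.3]
width: 23.8
gripper_force: 59.4
```

Run:
```python
from h import *
import pickle
d={}
for n in("wrist","side","top"):
    c=ctrl.calibration(n);d[n]=(c,ctrl.get_image(n)[:,:,::-1])
pickle.dump(d,open("c4.pkl","wb"))
s=ctrl.read_state();print(s["eef_pos"],s["force"])
w=d["wrist"][1];S=d["side"][1]
a=cv2.resize(w[180:300,260:390],None,fx=3,fy=3,interpolation=3)
b=cv2.resize(S[190:310,270:370],None,fx=4,fy=4,interpolation=3)
o=np.zeros((480,800,3),np.uint8);o[:360,:390]=a;o[:480,400:800]=b;cv2.imwrite("pics/crop4.png",o)
```

```text
[502.88589841  33.31825507 152.04638495] [-0.11937212  0.36058198 -1.35323237]
```

View pics/crop4.png

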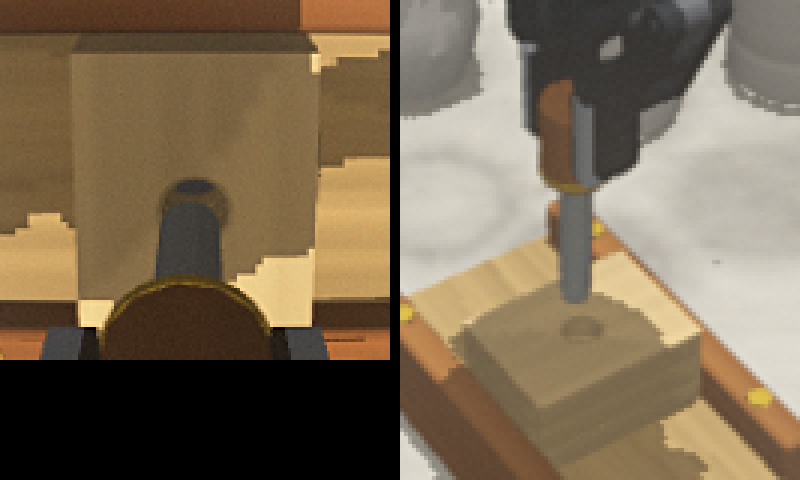

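The tip is seen at side (314.0,264.3), with the hole below it at (315.5,272.3). In the wrist view the hole is at about (324.8,249) and the shank is centred on column 323.4.

Run:
```python
from h import *
import pickle
d=pickle.load(open("c4.pkl","rb"));c=d["wrist"][0];s=d["side"][0]
print("hole side",plane(s,(315.5,272.3),66),"wrist",wplane(c,(324.8,249),66))
for z in(83,85,87):print("tip side",z,plane(s,(314,264.3),z),"wrist",wplane(c,(323.4,252.5),z))
# shank from side: axis col at top of shank
print("shoulder ray", plane(s,(270+ (573-400)/4,190+188/4),143))
st=ctrl.read_state();print(st["eef_pos"])
```

```text
hole side [503.37864087  31.00491191  66.        ] wrist [503.32412966  34.06439526  66.        ]
tip side 83 [501.1515337   31.32408286  83.        ] wrist [499.96717226  33.10482888  83.        ]
tip side 85 [499.99902967  29.57783176  85.        ] wrist [499.29314422  33.10096034  85.        ]
tip side 87 [498.84652563  27.83158067  87.        ] wrist [498.61911619  33.09709179  87.        ]
shoulder ray [495.38650122  23.60898842 143.        ]
[502.88589841  33.31825507 152.04638495]
```

Request:
carry_out(
  deltas=[0,0,0,-0.0034,0.0014,0.005,1,0,0,0,0,0,0.005,1,0,0,0,0,0,0.004,1,0,0,0,0,0,0,1,0,0,0,0,0,0,1],
)

```text
clock: 8.57
eef_pos: [506.4, 36.1, 138.3]
tool_rot: [3.142, -0.0, 3.132]
force: [-0.2, -0.1, -1.7]
width: 24.1
gripper_force: 59.4
```

Run:
```python
from h import *
import pickle
d={}
for n in("wrist","side","top"):
    c=ctrl.calibration(n);d[n]=(c,ctrl.get_image(n)[:,:,::-1])
pickle.dump(d,open("c5.pkl","wb"))
P=np.array([ctrl.read_state()["eef_pos"] for _ in range(1)]);print(P)
w=d["wrist"][1];S=d["side"][1]
a=cv2.resize(w[190:290,270:370],None,fx=4,fy=4,interpolation=3)
b=cv2.resize(S[230:310,280:346],None,fx=6,fy=6,interpolation=3)
o=np.zeros((480,800,3),np.uint8);o[:400,:400]=a;o[:480,400:796]=b;cv2.imwrite("pics/crop5.png",o)
```

```text
[[506.57390858  36.07028971 138.44125774]]
```

View pics/crop5.png

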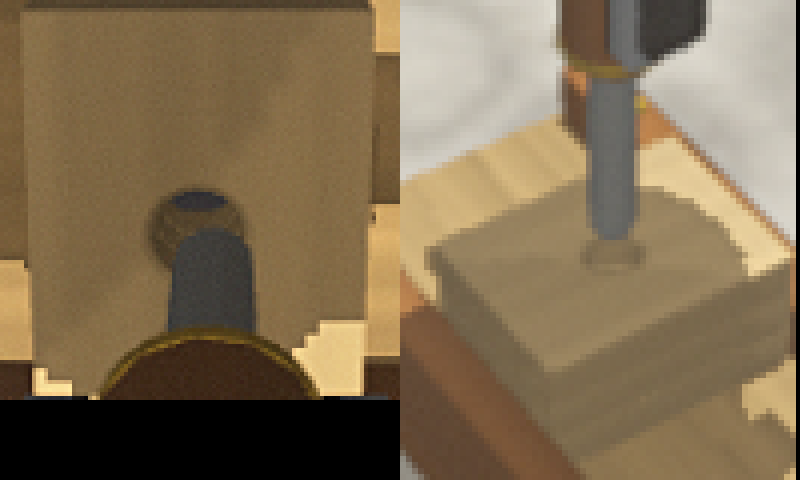

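The tip is about 4 px right (+y) of the hole in the wrist view, at (323.2,254.5) against (319.1,248.3). In the side view the tip is at (315.3,269.3), directly above the hole at (315.3,272.5).

Run:
```python
from h import *
import pickle
d=pickle.load(open("c5.pkl","rb"));c=d["wrist"][0];s=d["side"][0]
print("hole side",plane(s,(315.3,272.5),66),"wrist",wplane(c,(319.1,248.3),66))
for z in(69,71,73):print("tip side",z,plane(s,(315.3,269.3),z),"wrist",wplane(c,(323.2,254.5),z))
```

```text
hole side [502.90829368  30.82654857  66.        ] wrist [503.86171552  33.95745305  66.        ]
tip side 69 [504.92011909  33.7695737   69.        ] wrist [506.84290227  36.41613816  69.        ]
tip side 71 [503.78267067  32.05756773  71.        ] wrist [506.14900395  36.40911718  71.        ]
tip side 73 [502.64522225  30.34556176  73.        ] wrist [505.45510564  36.4020962   73.        ]
```

Request:
carry_out(
  deltas=[0,0,0,0.0018,-0.0023,0,1,0,0,0,0,0,0,1,0,0,0,0,0,0.002,1,0,0,0,0,0,0.002,1,0,0,0,0,0,0.001,1,0,0,0,0,0,0,1,0,0,0,0,0,0,1],
)

```text
clock: 9.6
eef_pos: [504.7, 33.8, 133.3]
tool_rot: [3.142, -0.0, 3.132]
force: [0.3, 0.4, -2.0]
width: 23.8
gripper_force: 59.4
```

Request:
carry_out(
  deltas=[0,0,0,0,0,0.001,1,0,0,0,0,0,0.001,1,0,0,0,0,0,0.001,1,0,0,0,0,0,0,1,0,0,0,0,0,0,1],
)

```text
clock: 10.22
eef_pos: [504.6, 33.8, 130.3]
tool_rot: [3.142, -0.0, 3.132]
force: [0.2, 0.5, -1.8]
width: 24.3
gripper_force: 59.4
```

Request:
carry_out(
  deltas=[0,0,0,0,0,0.001,1,0,0,0,0,0,0.001,1,0,0,0,0,0,0.001,1,0,0,0,0,0,0,1,0,0,0,0,0,0,1],
)

```text
clock: 10.85
eef_pos: [504.6, 33.8, 127.3]
tool_rot: [3.142, -0.0, 3.132]
force: [-0.7, -0.5, -1.1]
width: 24.2
gripper_force: 59.4
```

Request:
carry_out(
  deltas=[0,0,0,0,0,0.001,1,0,0,0,0,0,0.001,1,0,0,0,0,0,0.001,1,0,0,0,0,0,0.001,1,0,0,0,0,0,0,1,0,0,0,0,0,0,1],
)

```text
clock: 11.6
eef_pos: [504.7, 33.8, 123.3]
tool_rot: [3.142, 0.0, 3.132]
force: [0.1, 0.8, -0.5]
width: 24.2
gripper_force: 59.4
```

Request:
carry_out(
  deltas=[0,0,0,0,0,0.001,1,0,0,0,0,0,0.001,1,0,0,0,0,0,0.001,1,0,0,0,0,0,0.001,1,0,0,0,0,0,0,1,0,0,0,0,0,0,1],
)

```text
clock: 12.35
eef_pos: [504.6, 33.8, 119.3]
tool_rot: [3.142, -0.0, 3.132]
force: [0.5, -0.2, -1.9]
width: 24.1
gripper_force: 59.4
```

Tip is well inside the boards with no load, so I'll continue.

Request:
carry_out(
  deltas=[0,0,0,0,0,0.001,1,0,0,0,0,0,0.001,1,0,0,0,0,0,0.001,1,0,0,0,0,0,0.001,1,0,0,0,0,0,0.001,1,0,0,0,0,0,0.001,1,0,0,0,0,0,0,1],
)

```text
clock: 13.22
eef_pos: [504.5, 33.8, 113.2]
tool_rot: [3.142, -0.0, 3.132]
force: [0.0, 0.1, -1.1]
width: 24.2
gripper_force: 59.4
```

Request:
carry_out(
  deltas=[0,0,0,0,0,0.001,1,0,0,0,0,0,0.001,1,0,0,0,0,0,0.001,1,0,0,0,0,0,0.001,1,0,0,0,0,0,0,1],
)

```text
clock: 13.85
eef_pos: [504.5, 33.7, 109.2]
tool_rot: [-3.142, -0.0, 3.132]
force: [-0.4, -0.6, -1.0]
width: 24.0
gripper_force: 59.4
```

Request:
carry_out(
  deltas=[0,0,0,0,0,0.001,1,0,0,0,0,0,0.001,1,0,0,0,0,0,0.001,1,0,0,0,0,0,0.001,1,0,0,0,0,0,0.001,1,0,0,0,0,0,0.001,1,0,0,0,0,0,0,1],
)

```text
clock: 14.72
eef_pos: [504.6, 33.8, 103.2]
tool_rot: [3.142, -0.0, 3.132]
force: [-0.0, -0.5, -1.2]
width: 24.2
gripper_force: 59.4
```

Request:
carry_out(
  deltas=[0,0,0,0,0,0.001,1,0,0,0,0,0,0.001,1,0,0,0,0,0,0.001,1,0,0,0,0,0,0.001,1,0,0,0,0,0,0,1],
)

```text
clock: 15.35
eef_pos: [504.6, 33.7, 99.2]
tool_rot: [-3.142, -0.0, 3.132]
force: [-0.7, 0.5, -0.5]
width: 24.2
gripper_force: 59.4
```

Request:
carry_out(
  deltas=[0,0,0,0,0,0.001,1,0,0,0,0,0,0.001,1,0,0,0,0,0,0.001,1,0,0,0,0,0,0,1],
)

```text
clock: 15.85
eef_pos: [504.5, 33.8, 96.2]
tool_rot: [-3.142, -0.0, 3.132]
force: [0.4, 0.3, -1.3]
width: 24.1
gripper_force: 59.4
```

Request:
carry_out(
  deltas=[0,0,0,0,0,0.001,1,0,0,0,0,0,0.001,1,0,0,0,0,0,0,1],
)

```text
clock: 16.23
eef_pos: [504.6, 33.8, 94.2]
tool_rot: [-3.142, -0.0, 3.132]
force: [-0.4, 0.7, -2.1]
width: 24.0
gripper_force: 59.4
```

Request:
carry_out(
  deltas=[0,0,0,0,0,0.0007,1,0,0,0,0,0,0.0006,1,0,0,0,0,0,0,1],
)

```text
clock: 16.6
eef_pos: [504.6, 33.8, 93.0]
tool_rot: [3.142, -0.0, 3.132]
force: [0.0, 0.5, -0.2]
width: 23.8
gripper_force: 59.4
```

Request:
carry_out(
  deltas=[0,0,0,0,0,0.0005,1,0,0,0,0,0,0,1],
)

```text
clock: 16.85
eef_pos: [504.8, 33.8, 92.7]
tool_rot: [3.142, 0.0, 3.132]
force: [-0.3, -0.1, 1.0]
width: 24.3
gripper_force: 59.6
```

Request:
carry_out(
  deltas=[0,0,0,0,0,0.0005,1,0,0,0,0,0,0,1],
)

```text
clock: 17.1
eef_pos: [505.0, 33.8, 92.6]
tool_rot: [3.142, 0.001, 3.132]
force: [-1.5, 0.1, 6.0]
width: 23.9
gripper_force: 60.2
```

Request:
carry_out(
  deltas=[0,0,0,0,0,0.0005,1,0,0,0,0,0,0,1],
)

```text
clock: 17.35
eef_pos: [505.3, 33.8, 92.5]
tool_rot: [3.141, 0.001, 3.132]
force: [-1.2, -1.1, 9.7]
width: 23.9
gripper_force: 60.6
```

Contact at TCP z ≈92.7, as predicted for the plate. Now I'll drag +y under light pressure.

Request:
carry_out(
  deltas=[0,0,0,0,0.0008,-0.0002,1,0,0,0,0,0.0008,0,1,0,0,0,0,0.0008,0,1,0,0,0,0,0.0008,0,1],
)

```text
clock: 17.85
eef_pos: [505.1, 34.7, 92.5]
tool_rot: [-3.139, 0.001, 3.131]
force: [-1.1, -5.1, 9.1]
width: 23.7
gripper_force: 60.1
```

Request:
carry_out(
  deltas=[0,0,0,0,0.0008,0,1,0,0,0,0,0.0008,0,1,0,0,0,0,0.0008,0,1],
)

```text
clock: 18.23
eef_pos: [505.2, 36.2, 92.6]
tool_rot: [-3.138, 0.001, 3.13]
force: [0.3, -6.1, 9.5]
width: 24.1
gripper_force: 60.1
```

Request:
carry_out(
  deltas=[0,0,0,0,0.0008,0,1,0,0,0,0,0.0008,0,1,0,0,0,0,0.0008,0,1],
)

```text
clock: 18.6
eef_pos: [505.3, 38.7, 92.6]
tool_rot: [-3.138, 0.001, 3.13]
force: [-0.7, -6.2, 8.7]
width: 23.9
gripper_force: 60.1
```

Request:
carry_out(
  deltas=[0,0,0,0,0.0008,0,1,0,0,0,0,0.0008,0,1,0,0,0,0,0.0008,0,1],
)

```text
clock: 18.98
eef_pos: [505.4, 41.1, 92.6]
tool_rot: [-3.138, 0.001, 3.13]
force: [-0.1, -6.2, 8.7]
width: 24.0
gripper_force: 60.1
```

Request:
carry_out(
  deltas=[0,0,0,0,0.0008,0,1,0,0,0,0,0.0008,0,1,0,0,0,0,0.0008,0,1],
)

```text
clock: 19.35
eef_pos: [505.5, 43.6, 92.6]
tool_rot: [-3.138, 0.002, 3.13]
force: [0.4, -6.0, 8.5]
width: 24.1
gripper_force: 60.1
```

Request:
carry_out(
  deltas=[0,0,0,0,0.0008,0,1,0,0,0,0,0.0008,0,1],
)

```text
clock: 19.6
eef_pos: [505.5, 45.2, 92.5]
tool_rot: [-3.139, 0.002, 3.13]
force: [-0.3, -6.3, 7.2]
width: 23.9
gripper_force: 60.1
```

Request:
carry_out(
  deltas=[0,0,0,0,0.0008,0,1,0,0,0,0,0.0008,0,1],
)

```text
clock: 19.85
eef_pos: [505.6, 46.9, 92.5]
tool_rot: [-3.139, 0.002, 3.13]
force: [-0.2, -6.4, 8.1]
width: 24.2
gripper_force: 60.1
```

Request:
carry_out(
  deltas=[0,0,0,0,0.0008,0,1,0,0,0,0,0.0008,0,1],
)

```text
clock: 20.1
eef_pos: [505.5, 48.7, 92.4]
tool_rot: [-3.139, 0.001, 3.13]
force: [0.7, -5.7, 5.8]
width: 24.0
gripper_force: 60.1
```

Request:
carry_out(
  deltas=[0,0,0,0,0.0008,0,1],
)

```text
clock: 20.23
eef_pos: [505.4, 49.8, 92.3]
tool_rot: [-3.139, 0.001, 3.13]
force: [-0.4, -4.3, 3.0]
width: 24.0
gripper_force: 59.6
```

Request:
carry_out(
  deltas=[0,0,0,0,0.0008,0,1],
)

```text
clock: 20.35
eef_pos: [505.0, 52.3, 91.7]
tool_rot: [-3.141, 0.0, 3.131]
force: [0.8, -2.1, 0.6]
width: 24.0
gripper_force: 59.3
```

The pin dropped: the force fell away and z went down at y≈50–52. Lowering gently.

Request:
carry_out(
  deltas=[0,0,0,0,0,0.0006,1,0,0,0,0,0,0.0006,1,0,0,0,0,0,0,1],
)

```text
clock: 20.72
eef_pos: [504.7, 53.2, 90.3]
tool_rot: [3.141, -0.0, 3.133]
force: [0.3, -1.3, -1.3]
width: 24.0
gripper_force: 59.2
```

Request:
carry_out(
  deltas=[0,0,0,0,0,0.0006,1,0,0,0,0,0,0,1],
)

```text
clock: 20.98
eef_pos: [504.7, 53.2, 89.8]
tool_rot: [3.141, -0.0, 3.132]
force: [0.6, -1.4, -1.2]
width: 23.8
gripper_force: 59.2
```

In the bore, with no vertical load.

Request:
carry_out(
  deltas=[0,0,0,0,0,0.001,1,0,0,0,0,0,0.001,1,0,0,0,0,0,0,1],
)

```text
clock: 21.35
eef_pos: [504.7, 53.1, 87.8]
tool_rot: [3.141, -0.0, 3.132]
force: [0.1, -0.6, -1.1]
width: 23.9
gripper_force: 59.2
```

Request:
carry_out(
  deltas=[0,0,0,0,0,0.001,1,0,0,0,0,0,0.001,1,0,0,0,0,0,0,1],
)

```text
clock: 21.72
eef_pos: [504.8, 53.1, 85.8]
tool_rot: [3.141, -0.0, 3.132]
force: [0.2, 0.0, -1.0]
width: 24.0
gripper_force: 59.2
```

Request:
carry_out(
  deltas=[0,0,0,0,0,0.001,1,0,0,0,0,0,0.001,1,0,0,0,0,0,0,1],
)

```text
clock: 22.1
eef_pos: [504.7, 53.0, 83.8]
tool_rot: [3.142, -0.0, 3.132]
force: [-0.0, 0.1, -1.0]
width: 24.1
gripper_force: 59.3
```

Request:
carry_out(
  deltas=[0,0,0,0,0,0.001,1,0,0,0,0,0,0.001,1,0,0,0,0,0,0.001,1,0,0,0,0,0,0,1],
)

```text
clock: 22.6
eef_pos: [504.8, 52.9, 80.8]
tool_rot: [3.142, -0.0, 3.132]
force: [-0.1, 0.5, -0.9]
width: 24.3
gripper_force: 59.3
```

Request:
carry_out(
  deltas=[0,0,0,0,0,0.001,1,0,0,0,0,0,0.001,1,0,0,0,0,0,0.001,1,0,0,0,0,0,0,1],
)

```text
clock: 23.1
eef_pos: [504.8, 53.0, 77.8]
tool_rot: [3.142, -0.0, 3.132]
force: [-0.8, -0.1, -1.0]
width: 24.0
gripper_force: 59.3
```

Request:
carry_out(
  deltas=[0,0,0,0,0,0.001,1,0,0,0,0,0,0.001,1,0,0,0,0,0,0,1],
)

```text
clock: 23.48
eef_pos: [504.8, 53.0, 75.8]
tool_rot: [-3.142, -0.0, 3.132]
force: [-0.0, -0.4, -1.5]
width: 23.9
gripper_force: 59.3
```

Request:
carry_out(
  deltas=[0,0,0,0,0,0.0005,1,0,0,0,0,0,0,1],
)

```text
clock: 23.72
eef_pos: [504.8, 53.0, 75.4]
tool_rot: [3.142, -0.0, 3.132]
force: [0.5, 0.9, -0.9]
width: 24.0
gripper_force: 59.3
```

Request:
carry_out(
  deltas=[0,0,0,0,0,0.0005,1,0,0,0,0,0,0,1],
)

```text
clock: 23.98
eef_pos: [504.9, 53.0, 75.3]
tool_rot: [3.142, 0.0, 3.132]
force: [-1.3, -0.4, 4.4]
width: 24.0
gripper_force: 59.8
```

Home: the shoulder is seated at TCP 75.3 as predicted. Release and retreat.

Request:
carry_out(
  deltas=[0,0,0,0,0,-0.0003,1,0,0,0,0,0,0,-1,0,0,0,0,0,0,-1,0,0,0,0,0,0,-1,0,0,0,0,0,0,-1,0,0,0,0,0,-0.02,-1,0,0,0,0,0,-0.04,-1,0,0,0,0,0,-0.05,-1,0,0,0,0,0,-0.03,-1,0,0,0,0,0,0,-1],
)

```text
clock: 25.22
eef_pos: [506.4, 53.2, 217.4]
tool_rot: [3.141, 0.005, 3.132]
force: [0.0, -0.0, -0.1]
width: 85.1
gripper_force: 0.0
```

Run:
```python
from h import *
w=ctrl.get_image("wrist")[:,:,::-1];S=ctrl.get_image("side")[:,:,::-1]
a=cv2.resize(w[150:350,220:420],None,fx=2,fy=2,interpolation=3)
b=cv2.resize(S[220:340,250:350],None,fx=4,fy=4,interpolation=3)
o=np.zeros((480,800,3),np.uint8);o[:400,:400]=a;o[:480,400:]=b;cv2.imwrite("pics/crop6.png",o)
```

```text
(no output)
```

View pics/crop6.png

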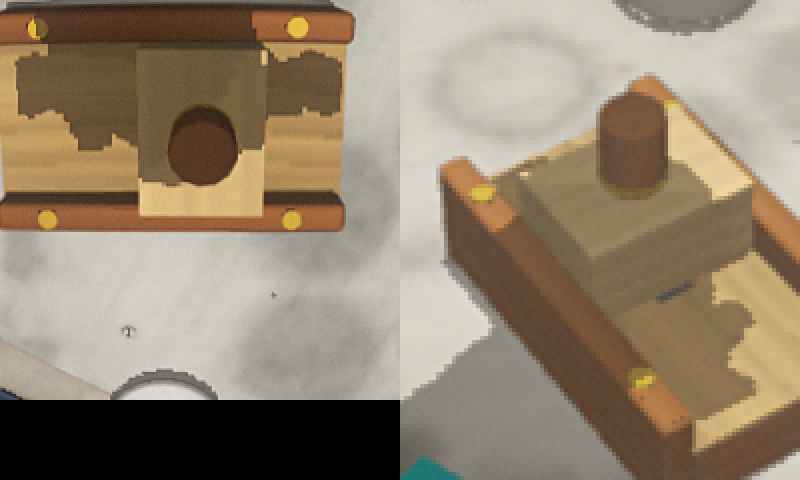

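The head sits flat and upright on the top board, the boards are flush, and the gripper is clear. Handing in.

```bash
python3 -c "
from cell import ctrl
print(ctrl.finish_job())"
```

```text
the job is handed in; nothing more can be done
None
```

The pin is seated through all three aligned boards into the bush, with its head down on the top board. I released it and handed the job in at about 25 s; the hand-in call did not return a verdict.

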